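Close the synth case and take a depth-gauge reading

ROBOT

A 7-joint arm with a two-finger parallel gripper is mounted at the origin on the work surface. World frame = base frame: x ahead of the robot, y to its left, z up, the work surface at z = 0. Lengths are in m, angles in rad, forces in N, time in s.
With the tool pointing down it reaches from about 0.4 to 0.9 m from the base axis. Payload 5.5 kg.
Tool frame: the origin (TCP) lies midway between the tips of the shut fingers; the grasp point (between the pads) lies 19 mm behind it; y points along the fingers, x is the direction in which the jaws open and shut, and the axes are right-handed (so a half turn about y gives the same grasp; the last joint's range is limited). The gripper opens to 85 mm and grips with 20 to 120 N. Pads are 22 mm wide; open, the fingers measure 114 mm over their backs; the gripper's body (76 mm by 85 mm) begins 54 mm behind the grasp point. The pads swing forward as they close: fully open they stand 13 mm farther back than shut.
Start: joints at [1.438, 0.501, -0.427, 1.55, 0.221, 1.138, -0.21], TCP at [0.251, -0.6, 0.231] pointing down, gripper open.
Joint ranges: [-2.88, 2.88], [-0.31, 2.03], [-1.54, 1.56], [0.2, 2.42], [-1.41, 4.55], [0.19, 2.02], [-2.57, 2.57]. Speed limits (rad/s): [2.57, 2.57, 3.14, 3.14, 3.14, 3.14, 3.14].

INTERFACE

Orientations are given as a unit quaternion [x, y, z, w].
In Python, from cell import env gives the robot as it stands.
- The arm moves only by the shell command python3 -m crank 'ROWS' [OPENING]. ROWS is JSON, a list of rows, each a list of 6 numbers: the shift along the tool's x, y, z in mm, then the turn, a rotation vector about the tool's x, y, z in rad. In form: [[dx, dy, dz, ax, ay, az], ...]. A call has 1 to 20 rows; each row is the pose to reach, as a shift and turn from the pose commanded when the call began, along the tool's axes at that moment; what a row does not reach only later rows make up. A row lasts 1/10 s, in which the tool goes at most 50 mm and 8.59 degrees, less where a joint would pass 70% of its speed; a pose out of reach is approached as far as the arm can. A call with a gripper value outside its range is refused whole. OPENING is the closure in counts, from 0 (fully open) to 255 (shut), set as the call begins (- or left out, the last holds). The fingers move at their own pace and stop on an object; the grip force is fixed at half the most. Time passes only in rows, so rows that repeat a pose let the fingers close. It gives the time, the measured TCP pose, the force and the opening at its end, in the units of the state.
- env.state(): the state, without advancing time (a new reading comes with each control period).
- env.get_image(name): name is "side" or "top"; returns a dict with "frame" (400x640x3 uint8, red, green, blue), "intrinsics" (3x3 intrinsics, pixels), "rvec" (rotation vector, rad) and "tvec" (3), from world to camera coordinates, as OpenCV has them. Camera axes: x right, y down, z forward; pixel columns grow to the right and rows downward; lengths in m; the calibration is good to about 2 mm. A picture is of the moment at which its call begins. There is no depth.
- env.sign_off(): hands the job in, once; it reports no verdict.
The state is a dict: "t": time; "q": joint angles; "qvel": joint speeds; "tau": joint torques, N m; "tcp_pos": TCP position; "eef_rot": TCP orientation; "ft_force": force on the tool from outside, world axes, zero at the start; "wrist_torque": the same for the moment, N m; "finger_gap": opening from 0.0 (shut) to 1.0 (fully open).
Only numpy, scipy, OpenCV 4.12 (cv2) and the standard library are available. Lean on these libraries where they do the work, as an engineer would, in place of code of your own. Each camera call takes 0.05 s, during which the arm holds its last target. There are 200 camera calls.

TASK

The case has just been loaded with modules: press its grey lid fully shut, then take the blue-handled gauge from its rest and push its rod down the slanting brass guide tube on the lid until the brass collar stops against the tube's mouth. Draw the gauge right out again and show its tip for reading: hold the gauge level and still, with the tip over the middle of the white card and about a hand's breadth above it, and finish while still holding it there (do not put it down). The lid stays shut, and the jar, screwdriver and spare module stay where they are.

Things in the scene. Friction and masses are not known exactly. Their poses are not given: they have to be found in the camera images.
- case: Open-topped dark wooden synth case, fixed, outside 180 (x) x 240 (y) x 90 mm high, walls 8 mm; modules inside lie below 45 mm height. Origin: centre of its underside; z up, the lid's hinge along its +x side, the robot towards -x. Its place and yaw (up to 0.25 rad either way) differ each time.
- lid (a joint): Angle of the grey lid, rad: 0 = shut flat on the case's rim, grows as it opens upward about the hinge on the +x rim (at most 1.1). Starts 0.45 to 0.85. The stiff hinge (0.5 N m of friction) stays where it is left; lid 0.3 kg, 180 (from the hinge) x 240 x 8 mm, underside in the hinge plane. About 5 N down on the red pad moves it.
- lid_press (a point): Top centre of the red press pad (26 mm across, 2 mm high) on the lid's upper face, 90 mm from the hinge line and 85 mm to the -y side of the lid's middle. Moves with the lid; its axes are the lid's (z out of the lid's upper face). With the lid shut it is 100 mm above the desk.
- lid_hinge (a point): Middle of the hinge line, which runs along the case's y axis at the case's +x rim, 90 mm above the desk. The axes move with the lid: -x from the hinge along the lid.
- tube_mouth (a point): Brass guide tube fixed through the lid: 19 mm outside, 11 mm bore, 85 mm long, open at both ends. Origin: centre of its mouth (outer, higher end). z: along the bore, out of the mouth. With the lid shut the mouth is 144 mm above the desk, z points 35 degrees above level towards the case's +y side and its x is the case's x. Moves with the lid; a 12 mm post stands under it.
- gauge: Loose gauge, 0.1 to 0.2 kg. Origin: on the axis at the collar's stop face. x: along the rod to the tip. Steel rod 8 mm diameter to x = 120 mm, then a red tip tapering to 3 mm diameter at x = 130 mm. Brass collar 24 mm diameter, x = -10 to 0. Blue square handle 16 x 16 mm, x = -100 to -10 mm. Starts level in the rest, axis 55 mm above the desk, tip roughly towards -y.
- gauge_tip (a point): End of the red tip, on the axis, 130 mm from the collar's stop face.
- gauge_grip (a point): Point on the axis in the blue handle, 40 mm behind the collar's stop face: a good place to grip (16 mm wide, clear at the sides and 45 mm clear above the rest's base), near the centre of mass. Same axes as the gauge.
- rest: Wooden rest, fixed: base 200 x 70 x 10 mm, two forks 40 mm wide, 10 mm thick, at x = +80 mm (under the rod, prongs up to 61 mm) and x = -83 mm (under the handle's end, prongs up to 59 mm), open to above. Origin: centre of its underside, x along the gauge to the tip. On the left; it and the card swap places at random (nearer or farther).
- card: White card, 120 x 120 x 2 mm, fixed flat on the desk; origin at the centre of its underside. The gauge's tip is read over its middle.
- jar: Amber jar, 56 mm diameter, 70 mm high; origin under its centre. Leave it alone.
- driver: Screwdriver with a yellow handle, 170 mm long, lying along its x near the robot's base. Leave it alone.
- module: Spare synth module lying knobs up, 128 x 50 x 38 mm, aluminium face on a green board block; origin under its centre. Leave it alone.
There are look-alikes about, which are no part of the job. What is shaped like the rest but black or turquoise is not meant.

How it is judged:
On the way, in this order (a step that is already met when the one before it is completed fails the run):
1. the lid is pressed fully shut (value of joint lid below 0.03 rad), for 0.2 s.
2. with the lid shut, the rod is down the guide tube and the collar stands against its mouth (value of joint lid below 0.03 rad and distance between gauge and tube_mouth below 0.005 m and z of gauge_tip in the frame of tube_mouth below -0.12 m and angle between the x axis of gauge and the z axis of tube_mouth, either way round below 0.08 rad), for 0.2 s.
At the end, for the whole second after the job is handed in: The gauge is out of the tube and held in the gripper, touching nothing else, level within 0.1 rad, still, its tip within 40 mm of the card's centre seen from above and 55 to 180 mm above the desk; the lid is shut within 0.03 rad (value of joint lid below 0.03 rad and horizontal distance between gauge_tip and card below 0.04 m and height (world z) of gauge_tip between 0.055 and 0.18 m and angle between gauge's own x axis and vertical between 1.4708 and 1.6708 rad and linear speed of gauge below 0.02 m/s and angular speed of gauge below 0.1 rad/s and contact force between gauge and the fingers above 1 N and contact force between gauge and case below 0.1 N and contact force between gauge and rest below 0.1 N and contact force between gauge and card below 0.1 N and contact force between gauge and jar below 0.1 N and contact force between gauge and module below 0.1 N and contact force between gauge and driver below 0.1 N); the arm keeps its last pose, push and grip.
It fails at once if the jar is moved more than 20 mm (distance of jar from where it was at the start of the episode above 0.02 m).
It fails at once if the screwdriver is moved more than 20 mm (distance of driver from where it was at the start of the episode above 0.02 m).
It fails at once if the spare module is moved more than 20 mm (distance of module from where it was at the start of the episode above 0.02 m).
It also fails if it takes over 67 s, if anything falls off the work surface, if the arm or the gripper's body presses on something with over 40 N, if the wrist force passes 120 N, or if a joint passes its speed limit or range.

## Working session

There is one attempt and no reset: what is moved stays moved. The work goes in short steps, Python scripts to look and compute and a shell command to move; the robot and the scene stay as the last step left them, time stands still between calls to the robot, and variables do not carry over. Pictures are saved under pics/ and viewed, about 8 in all and at most 12, crops included, and the job is handed in when it is done.

```bash
mkdir -p pics; ls; python3 - <<'E'
from cell import env
import cv2,numpy as np
print(env.state())
for n in("top","side"):
    im=env.get_image(n); f=im["frame"]; cv2.imwrite(f"pics/{n}0.png",f[:,:,::-1])
    R=cv2.Rodrigues(np.array(im["rvec"]))[0]; print(n,im["intrinsics"],im["rvec"],im["tvec"],-R.T@np.array(im["tvec"]).ravel())
E
```

```text
pics
{'t': 0.0, 'q': array([ 1.43821018,  0.50184088, -0.42678156,  1.55148216,  0.22078585,
        1.13829157, -0.21025913]), 'qvel': array([-6.69965946e-04,  2.85802181e-06, -8.47268810e-04, -1.31741811e-03,
        8.55424552e-04, -1.69548249e-03,  5.91038432e-04]), 'tau': array([ 5.98142706e-04, -5.69512331e+01, -5.81563488e+00, -2.80937093e+01,
        1.07843793e-02,  1.19861189e-02,  7.14863901e-06]), 'tcp_pos': array([ 0.2502821 , -0.59911373,  0.23024948]), 'eef_rot': array([-0.58815409,  0.39247864, -0.39134837,  0.58896667]), 'ft_force': array([-0.03612114,  0.15148955, -0.43243592]), 'wrist_torque': array([ 0.0220385 , -0.08330609,  0.02551021]), 'finger_gap': 1.0000730812271734}
top [[374.06241489   0.         326.13968442]
 [  0.         374.06241489 200.90490284]
 [  0.           0.           1.        ]] [ 2.04184521 -2.18047633  0.22351278] [0.13399778 0.53555765 0.92287204] [0.34041128 0.10727582 1.01443692]
side [[396.37726471   0.         321.11764936]
 [  0.         396.37726471 200.59359597]
 [  0.           0.           1.        ]] [ 0.53853823 -2.7300696   1.06822605] [0.5307327  0.14235383 1.0768348 ] [0.23150173 0.77941828 0.89466704]
```

View pics/top0.png

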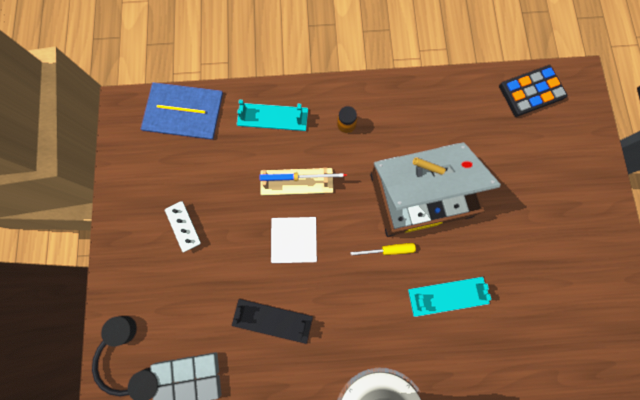

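View pics/side0.png

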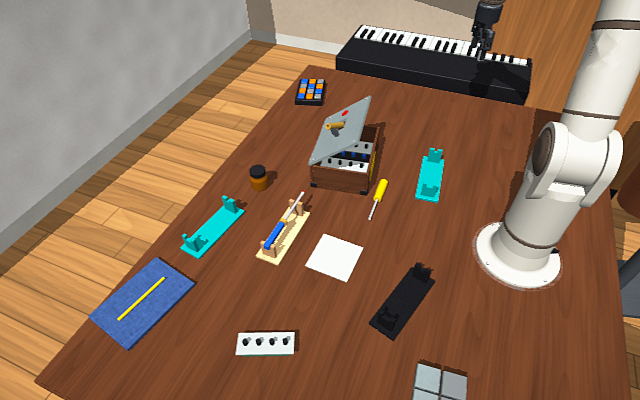

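The top view shows the wooden rest with the blue-handled gauge at about (297,181), the card at (294,240) and the case with its grey lid at (435,190), red pad at (467,164). The rest look-alikes are turquoise (272,117), turquoise (450,296) and black (272,320). The pale wooden one carrying the blue-handled gauge fits the description. I'll confirm that in a crop.

```bash
python3 - <<'E'
import cv2,numpy as np
t=cv2.imread('pics/top0.png');s=cv2.imread('pics/side0.png')
z=lambda a,k:cv2.resize(a,None,fx=k,fy=k,interpolation=cv2.INTER_CUBIC)
a=z(t[135:245,360:510],2.6);a=cv2.resize(a,(400,293)) 
b=z(s[85:195,300:450],2.6667);b=cv2.resize(b,(400,293))
c=cv2.resize(t[160:200,250:350],(400,160),interpolation=cv2.INTER_CUBIC)
d=cv2.resize(s[185:265,250:350],(400,320),interpolation=cv2.INTER_CUBIC)[:300]
c=cv2.copyMakeBorder(c,0,140,0,0,cv2.BORDER_CONSTANT)
cv2.imwrite('pics/crop1.png',np.vstack([np.hstack([a,b]),np.hstack([c,d])]))
E
```

```text
(no output)
```

View pics/crop1.png

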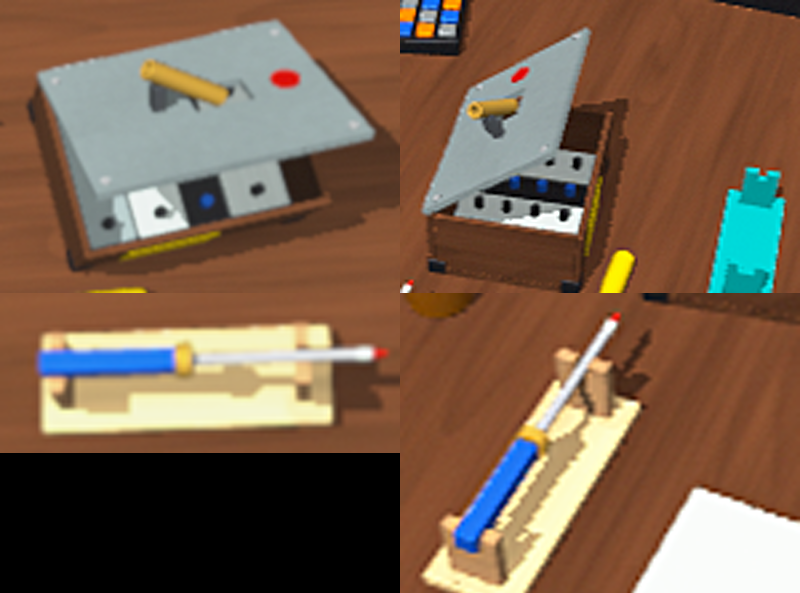

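The crop confirms it: pale wooden rest, blue handle, brass collar and red tip to the right (-y). The lid is open, with the pad on its -y side. Now the measurements.

```bash
cat > h.py <<'E'
import cv2,numpy as np
from cell import env
from scipy.spatial.transform import Rotation as Ro
class V:
    def __init__(s,n):
        im=env.get_image(n); s.f=im["frame"]; s.K=np.array(im["intrinsics"]); s.rv=np.array(im["rvec"]).ravel(); s.tv=np.array(im["tvec"]).ravel()
        s.R=cv2.Rodrigues(s.rv)[0]; s.C=-s.R.T@s.tv; s.P=s.K@np.c_[s.R,s.tv]; s.hsv=cv2.cvtColor(s.f,cv2.COLOR_RGB2HSV)
    def plane(s,p,z):
        d=s.R.T@np.linalg.solve(s.K,[p[0],p[1],1]); return s.C+d*(z-s.C[2])/d[2]
    def proj(s,X): return cv2.projectPoints(np.array(X,float).reshape(-1,3),s.rv,s.tv,s.K,None)[0][:,0]
    def blob(s,lo,hi,box):
        m=cv2.inRange(s.hsv,np.array(lo),np.array(hi)); k=np.zeros_like(m); x0,y0,x1,y1=box; k[y0:y1,x0:x1]=m[y0:y1,x0:x1]
        n,l,st,c=cv2.connectedComponentsWithStats(k); i=1+st[1:,4].argmax(); return (l==i).astype(np.uint8)
def cen(m): y,x=np.nonzero(m); return np.array([x.mean(),y.mean()])
def quad(m):
    h=cv2.convexHull(cv2.findContours(m,cv2.RETR_EXTERNAL,cv2.CHAIN_APPROX_NONE)[0][0])
    return cv2.approxPolyN(h,4,ensure_convex=True).reshape(-1,2).astype(float)
def tri(a,b,pa,pb):
    X=cv2.triangulatePoints(a.P,b.P,np.float64(pa).reshape(2,1),np.float64(pb).reshape(2,1)).ravel(); X=X[:3]/X[3]
    return X,np.linalg.norm(a.proj(X)[0]-pa),np.linalg.norm(b.proj(X)[0]-pb)
E
python3 - <<'E'
from h import *
np.set_printoptions(precision=4,suppress=True)
T,S=V("top"),V("side")
# lid by grey
lt=quad(T.blob((80,8,90),(115,70,255),(360,135,510,216))); ls=quad(S.blob((80,8,90),(115,70,255),(300,85,385,175)))
print(lt.tolist(),ls.tolist())
red=dict(lo=(0,180,120),hi=(6,255,255))
p=[cen(v.blob(**red,box=b)) for v,b in((T,(440,140,500,190)),(S,(330,100,360,125)))]; print("pad",p,tri(T,S,*p))
tb=[v.blob((12,120,90),(28,255,255),b) for v,b in((T,(405,150,455,180)),(S,(320,110,355,140)))]
p=[cen(m) for m in tb]; print("tube",p,tri(T,S,*p),[m.sum() for m in tb])
p=[cen(v.blob((105,150,80),(125,255,255),b)) for v,b in((T,(250,165,310,190)),(S,(255,210,300,255)))]; print("handle",p,tri(T,S,*p),T.plane(p[0],.055),S.plane(p[1],.055))
p=[cen(v.blob((0,120,120),(8,255,255),b)) for v,b in((T,(335,165,350,185)),(S,(295,185,310,205)))]; print("tip",p,tri(T,S,*p),T.plane(p[0],.055),S.plane(p[1],.055))
p=[cen(v.blob((0,0,190),(179,40,255),b)) for v,b in((T,(265,210,325,270)),(S,(300,230,370,285)))]; print("card",p,T.plane(p[0],.002),S.plane(p[1],.002))
# rest base quad
for v,b in((T,(250,160,345,200)),(S,(250,190,320,265))):
    pass
p=cen(T.blob((12,100,60),(30,255,255),(330,100,365,132)))
print("jar approx",T.plane(p,.03)); print("driver",T.plane(cen(T.blob((22,200,120),(32,255,255),(340,235,420,260))),.015))
for c in lt: print("lidT z.09",T.plane(c,.09))
for a in lt:
  for b in ls:
    r=tri(T,S,a,b)
    if r[1]+r[2]<3: print("lid corner",a,b,r)
E
```

```text
[[507.0, 193.0], [392.0, 219.0], [374.0, 162.0], [464.0, 142.0]] [[373.0, 172.0], [308.0, 164.0], [326.0, 118.0], [370.0, 95.0]]
pad [array([466.5   , 164.0909]), array([344.5294, 112.7647])] (array([ 0.5928, -0.2452,  0.1462]), np.float64(0.0893900357171249), np.float64(0.059341747079421095))
tube [array([428.4043, 165.6298]), array([334.0918, 125.    ])] (array([ 0.5901, -0.1471,  0.1655]), np.float64(0.3746181778065658), np.float64(0.2582546289091266)) [np.uint64(235), np.uint64(98)]
handle [array([276.55, 176.85]), array([273.5131, 235.0733])] (array([0.6186, 0.2263, 0.052 ]), np.float64(0.08167934418514325), np.float64(0.07209074136012547)) [0.6175 0.2259 0.055 ] [0.6174 0.2283 0.055 ]
tip [array([344.7778, 174.6667]), array([303.5, 190.5])] (array([0.6123, 0.0444, 0.0532]), np.float64(0.1454466051008857), np.float64(0.11609838490586735)) [0.6114 0.0444 0.055 ] [0.6119 0.0459 0.055 ]
card [array([293.096 , 239.6967]), array([334.3744, 257.0249])] [0.4535 0.1944 0.002 ] [0.4531 0.1989 0.002 ]
jar approx [0.7614 0.0286 0.03  ]
driver [ 0.4099 -0.0865  0.015 ]
lidT z.09 [ 0.5262 -0.3593  0.09  ]
lidT z.09 [ 0.4791 -0.0623  0.09  ]
lidT z.09 [ 0.6304 -0.0311  0.09  ]
lidT z.09 [ 0.669  -0.2702  0.09  ]
lid corner [374. 162.] [308. 164.] (array([ 0.6301, -0.0311,  0.0901]), np.float64(0.07461119546591605), np.float64(0.056505497734940575))
lid corner [464. 142.] [326. 118.] (array([ 0.6689, -0.2702,  0.09  ]), np.float64(0.0713685166946708), np.float64(0.048214534967895704))
```

```bash
cat >> h.py <<'E'
np.set_printoptions(precision=4,suppress=True)
def rel(p,R=None,base=None):
    "shift (mm) and rotvec in tool axes from the present pose to world pos p, rotation R"
    s=env.state(); R0=Ro.from_quat(s["eef_rot"]) if base is None else base[1]; p0=s["tcp_pos"] if base is None else base[0]
    d=R0.inv().apply(np.array(p)-p0)*1e3; r=(R0.inv()*(R or R0)).as_rotvec(); return np.r_[d.round(1),r.round(3)]
def frame(x,y):
    x,y=np.array(x,float),np.array(y,float); x/=np.linalg.norm(x); y-=x*(x@y); y/=np.linalg.norm(y); return Ro.from_matrix(np.c_[x,y,np.cross(x,y)])
E
python3 - <<'E'
from h import *
print(Ro.from_quat(env.state()["eef_rot"]).as_matrix())
for s in(1,-1):
    R=frame(s*np.array([.999,-.035,0]),[0,0,-1]); print(s,rel([.59,-.247,.24],R))
print(rel([.59,-.247,.24]))
E
```

```text
[[ 0.3856 -0.0005  0.9227]
 [-0.9227  0.0012  0.3856]
 [-0.0013 -1.      0.    ]]
1 [-194.2     -9.1    449.2     -0.001   -1.14    -0.001]
-1 [-194.2     -9.1    449.2      0.001    2.002   -0.001]
[-194.2   -9.1  449.2    0.     0.     0. ]
```

```bash
python3 -m crank '[[-50,-15,110,0,-0.3,0],[-100,-15,230,0,-0.6,0],[-194,-15,449,0,-1.14,0],[-194,-15,449,0,-1.14,0],[-194,-15,449,0,-1.14,0],[-194,-15,449,0,-1.14,0],[-194,-15,449,0,-1.14,0],[-194,-15,449,0,-1.14,0],[-194,-15,449,0,-1.14,0],[-194,-15,449,0,-1.14,0],[-194,-15,449,0,-1.14,0],[-194,-15,449,0,-1.14,0],[-194,-15,449,0,-1.14,0],[-194,-15,449,0,-1.14,0]]' 255
python3 - <<'E'
from h import *
s=env.state();print(s["q"],Ro.from_quat(s["eef_rot"]).as_matrix())
for p in([.592,-.2455,.150],[.5855,-.247,.135],[.579,-.248,.118],[.5745,-.249,.100],[.574,-.249,.094]): print(rel(p))
E
```

```text
t: 1.6
tcp_pos: [0.589, -0.2497, 0.246]
eef_rot: [0.707, -0.014, 0.013, -0.707]
ft_force: [0.3, 0.3, -0.4]
finger_gap: 0.003
[ 0.8913  0.5449 -0.7629  1.5541  0.395   1.2031  0.019 ] [[ 0.9993 -0.0009  0.038 ]
 [-0.038  -0.0008  0.9993]
 [-0.0009 -1.     -0.0009]]
[ 3.  96.   4.4  0.   0.   0. ]
[ -3.5 111.    2.7   0.    0.    0. ]
[ -9.9 128.    1.4   0.    0.    0. ]
[-14.4 146.    0.3   0.    0.    0. ]
[-14.8 152.    0.3   0.    0.    0. ]
```

```bash
python3 -m crank '[[3,50,4,0,0,0],[3,85,4,0,0,0],[3,93,4,0,0,0],[1,101,4,0,0,0],[-2,109,3,0,0,0],[-5,117,2,0,0,0],[-8,125,1,0,0,0],[-11,133,1,0,0,0],[-13,140,1,0,0,0],[-14,144,0,0,0,0],[-14,147,0,0,0,0],[-14,147,0,0,0,0]]' 255
python3 - <<'E'
from h import *
T=V("top");p=cen(T.blob((0,180,120),(6,255,255),(430,140,520,210)));print(p,T.proj([.5743,-.249,.1]))
cv2.imwrite("pics/t1.png",cv2.resize(T.f[110:240,350:520,::-1],None,fx=4,fy=4))
E
```

```text
t: 2.8
tcp_pos: [0.5761, -0.2472, 0.1001]
eef_rot: [0.707, -0.013, 0.012, -0.707]
ft_force: [-1.7, 0.1, 10.1]
finger_gap: -0.001
[460.9667 180.7333] [[462.3771 176.4444]]
```

View pics/t1.png

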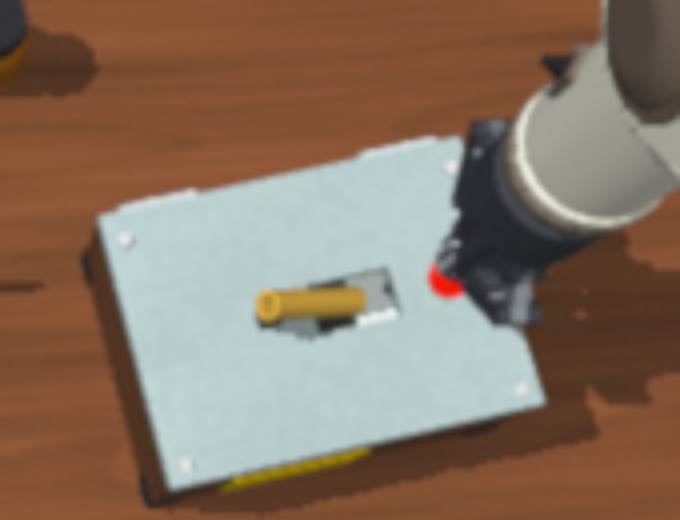

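The lid looks shut, with the tool on the pad at crop (450,280) and the tube mouth at (268,305). I'll press a little further to see whether it is on the stop, then back off.

```bash
python3 -m crank '[[0,2,0,0,0,0],[0,4,0,0,0,0],[0,4,0,0,0,0],[0,4,0,0,0,0],[0,4,0,0,0,0]]' 255
```

```text
t: 3.35
tcp_pos: [0.5762, -0.2472, 0.0998]
eef_rot: [0.708, -0.013, 0.012, -0.706]
ft_force: [-13.0, 1.4, 34.7]
finger_gap: -0.0
```

On the stop: the force rose about 25 N for 0.3 mm, at z = 0.100. Lifting off, opening the gripper and going above the gauge.

```bash
python3 -m crank '[[0,-40,0,0,0,0],[0,-90,0,0,0,0],[0,-130,20,0,0,0],[5,-140,70,0,0,0],[8,-140,120,0,0,0],[10,-140,170,0,0,0],[14,-140,220,0,0,0],[17,-140,270,0,0,0],[20,-140,320,0,0,0],[22,-140,370,0,0,0],[24,-120,420,0,0,0],[24,-100,458,0,0,0],[24,-70,458,0,0,0],[24,-70,458,0,0,0],[24,-70,458,0,0,0],[24,-70,458,0,0,0]]' 0
python3 - <<'E'
from h import *
s=env.state();print(s["q"]); R=frame([.999,-.035,0],[0,0,-1])
print(rel([.6175,.210,.037],R))
T,S=V("top"),V("side")
lt=quad(T.blob((80,8,90),(115,70,255),(360,130,520,250))); ls=quad(S.blob((80,8,90),(115,70,255),(295,80,400,200)))
print(lt.tolist(),ls.tolist())
for a in lt:
  for b in ls:
    r=tri(T,S,a,b)
    if r[1]+r[2]<3: print("lid corner",r)
cv2.imwrite("pics/t2.png",T.f[:,:,::-1]);cv2.imwrite("pics/s2.png",S.f[:,:,::-1])
z=lambda a,k:cv2.resize(a,None,fx=k,fy=k,interpolation=cv2.INTER_CUBIC)
cv2.imwrite("pics/crop2.png",np.hstack([z(T.f[130:240,365:515,::-1],2.6),z(S.f[90:200,285:435,::-1],2.6)]))
for v,b in((T,(400,150,460,195)),(S,(310,110,380,160))):
    m=v.blob((12,120,60),(28,255,255),b); r=cv2.minAreaRect(cv2.findNonZero(m)); print(r,cv2.boxPoints(r).tolist())
E
```

```text
t: 4.95
tcp_pos: [0.6172, 0.2083, 0.1665]
eef_rot: [0.707, -0.013, 0.014, -0.707]
ft_force: [0.3, 0.3, 0.5]
finger_gap: 1.001
[ 0.1625  0.6587 -0.7738  1.5969  0.5034  1.0939 -0.78  ]
[  0.    129.5     1.7     0.     -0.003   0.001]
[[475.0, 175.0], [432.0, 152.0], [442.0, 148.0], [464.0, 143.0]] [[380.0, 125.0], [368.0, 174.0], [308.0, 165.0], [327.0, 118.0]]
lid corner (array([ 0.6178, -0.1558,  0.1786]), np.float64(0.05246443889065087), np.float64(0.035817825909108134))
lid corner (array([ 0.6332, -0.1894,  0.1529]), np.float64(0.7128836464115625), np.float64(0.485649074445236))
lid corner (array([ 0.6651, -0.2691,  0.0918]), np.float64(0.22759808417528343), np.float64(0.15374401411404948))Traceback (most recent call last):
  File "<stdin>", line 15, in <module>
  File "h.py", line 13, in blob
    n,l,st,c=cv2.connectedComponentsWithStats(k); i=1+st[1:,4].argmax(); return (l==i).astype(np.uint8)
                                                      ~~~~~~~~~~~~~~~^^
ValueError: attempt to get argmax of an empty sequence
```

View pics/crop2.png

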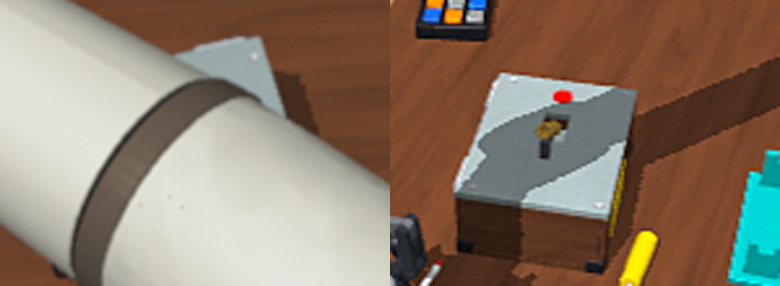

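The side view shows the lid flat shut, with the tube mouth near (343,141) in the full frame. The arm covers the top view, so I'll use the previous unobstructed top picture for the tube. Going down to grip the gauge.

```bash
python3 -m crank '[[0,40,1,0,0,0],[0,80,2,0,0,0],[0,115,2,0,-0.003,0],[0,130,2,0,-0.003,0],[0,130,2,0,-0.003,0],[0,130,2,0,-0.003,0],[0,130,2,0,-0.003,0]]' 0
python3 -m crank '[[0,0,0,0,0,0],[0,0,0,0,0,0],[0,0,0,0,0,0],[0,0,0,0,0,0],[0,0,0,0,0,0],[0,0,0,0,0,0],[0,0,0,0,0,0],[0,0,0,0,0,0],[0,0,0,0,0,0],[0,0,0,0,0,0]]' 255
python3 - <<'E'
from h import *
S=V("side"); T=V("top")
t=cv2.cvtColor(cv2.imread("pics/t1.png"),cv2.COLOR_BGR2HSV); m=cv2.inRange(t,np.array((12,120,90)),np.array((28,255,255))); m[:,:230]=0;m[:270]=0;m[345:]=0;m[:,400:]=0
f=lambda p:np.array([350+(p[0]+.5)/4-.5,110+(p[1]+.5)/4-.5])
b=cv2.boxPoints(cv2.minAreaRect(cv2.findNonZero(m))); b=np.array([f(p) for p in b]);print("top box",b.tolist())
mt=f((268,305)); print("mouth top cast",T.plane(mt,.144))
s=cv2.cvtColor(cv2.imread("pics/s2.png"),cv2.COLOR_BGR2HSV); m=cv2.inRange(s,np.array((12,90,40)),np.array((28,255,255))); m[:,:330]=0;m[:130]=0;m[150:]=0;m[:,360:]=0
print("side brass box",cv2.boundingRect(m)); ms=np.array([342.5,141.5]); print("mouth side cast",S.plane(ms,.144),tri(T,S,mt,ms))
for c in [[380,125],[368,174],[308,165],[327,118]]: print(S.plane(c,.098))
# predicted mouth
h=np.array([.6495,-.1507]);cx=np.array([.987,.16]);cy=np.array([-.16,.987])
for y in(.035,.04,.045,.05): print(y,h-.09*cx+y*cy,S.proj([*(h-.09*cx+y*cy),.144]),T.proj([*(h-.09*cx+y*cy),.144]))
cv2.imwrite("pics/crop3.png",np.hstack([cv2.resize(T.f[160:210,360:460,::-1]*0+cv2.imread("pics/t1.png")[200:400:4,40:440:4],(400,200)),cv2.resize(cv2.imread("pics/s2.png")[120:160,310:390],(400,200),interpolation=cv2.INTER_CUBIC)]))
cv2.imwrite("pics/s3.png",S.f[:,:,::-1])
z=cv2.imread("pics/s2.png")[125:155,325:365]; g=S.f[170:270,230:340,::-1]
cv2.imwrite("pics/crop3.png",np.hstack([cv2.resize(z,(400,300),interpolation=cv2.INTER_CUBIC),cv2.resize(g,(330,300))]))
E
```

```text
t: 5.75
tcp_pos: [0.618, 0.2125, 0.0379]
eef_rot: [-0.706, 0.01, -0.013, 0.708]
ft_force: [-0.4, 0.6, -0.0]
finger_gap: 1.0
t: 6.75
tcp_pos: [0.6163, 0.2118, 0.0355]
eef_rot: [0.707, -0.011, 0.011, -0.707]
ft_force: [-0.5, -1.4, 4.8]
finger_gap: 0.174
top box [[413.5663757324219, 182.82574462890625], [440.1479797363281, 180.51431274414062], [440.8065185546875, 188.08746337890625], [414.22491455078125, 190.39892578125]]
mouth top cast [ 0.5471 -0.1194  0.144 ]
side brass box (341, 136, 10, 8)
mouth side cast [ 0.548  -0.1071  0.144 ] (array([ 0.5519, -0.1225,  0.1309]), np.float64(0.7071234704472258), np.float64(0.5016394239769048))
[ 0.4821 -0.2883  0.098 ]
[ 0.4451 -0.0477  0.098 ]
[ 0.6242 -0.019   0.098 ]
[ 0.6611 -0.2609  0.098 ]
0.035 [ 0.5551 -0.1306] [[343.0331 136.4344]] [[420.8775 182.3461]]
0.04 [ 0.5543 -0.1256] [[342.708  137.4362]] [[418.8698 182.8001]]
0.045 [ 0.5535 -0.1207] [[342.3811 138.4435]] [[416.8611 183.2542]]
0.05 [ 0.5527 -0.1157] [[342.0524 139.4564]] [[414.8515 183.7086]]
```

View pics/crop3.png

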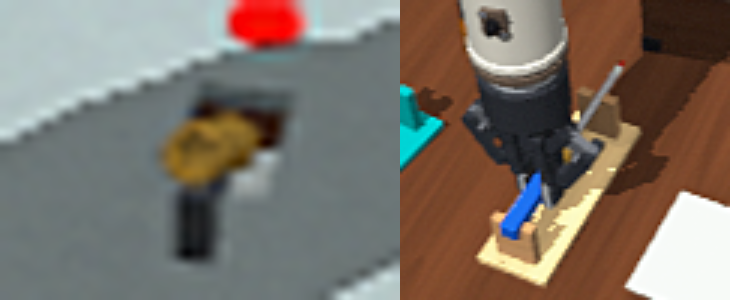

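The crops show the gauge gripped on its handle (gap 0.174, about 15 mm) with the mouth disc at about (343.8,140.2) in the side frame. I'll lift the gauge straight up and refine the tube estimate.

```bash
python3 -m crank '[[0,-20,0,0,0,0],[0,-50,0,0,0,0],[0,-90,0,0,0,0],[0,-140,0,0,0,0],[0,-190,0,0,0,0],[0,-220,0,0,0,0],[0,-220,0,0,0,0],[0,-220,0,0,0,0]]' 255
python3 - <<'E'
from h import *
s=env.state();print(s["q"],s["wrist_torque"])
T,S=V("top"),V("side")
f=lambda p:np.array([350+(p[0]+.5)/4-.5,110+(p[1]+.5)/4-.5])
for c in [(98,213),(462,137),(546,403),(170,490)]: print(T.plane(f(c),.098))
print("mouth T",T.plane(f((268,305)),.144),"S",S.plane([343.8,140.2],.144), tri(T,S,f((268,305)),np.array([343.8,140.2])))
R0=Ro.from_quat(s["eef_rot"]);u=-R0.as_matrix()[:,2];g=s["tcp_pos"]-.019*R0.as_matrix()[:,1]
tip=g+.1662*u; print("tip FK red cent",tip,T.proj(tip),S.proj(tip))
for v in(T,S):
    p=v.proj(tip)[0].astype(int)
    try: print("seen",cen(v.blob((0,120,100),(8,255,255),(p[0]-12,p[1]-12,p[0]+12,p[1]+12))))
    except Exception as e: print(e)
yaw=.158;M=np.array([.5475,-.119,.144]);cx=np.array([np.cos(yaw),np.sin(yaw),0]);cy=np.array([-np.sin(yaw),np.cos(yaw),0]);a=np.cos(np.radians(35))*cy+np.array([0,0,np.sin(np.radians(35))])
R=frame(cx,np.cross(a,cx));print(rel(M+.232*a+.019*R.as_matrix()[:,1],R))
cv2.imwrite("pics/v4.png",np.vstack([T.f[100:260,200:520,::-1],S.f[60:220,200:520,::-1]]))
E
```

```text
t: 7.65
tcp_pos: [0.6161, 0.2118, 0.2564]
eef_rot: [-0.707, 0.011, -0.012, 0.707]
ft_force: [0.1, -0.6, -2.1]
finger_gap: 0.172
[ 0.1853  0.5758 -0.8232  1.5112  0.4359  1.2444 -0.7297] [-0.0315  0.0527  0.016 ]
[ 0.6255 -0.03    0.098 ]
[ 0.6609 -0.2691  0.098 ]
[ 0.4841 -0.2963  0.098 ]
[ 0.4454 -0.0578  0.098 ]
mouth T [ 0.5471 -0.1194  0.144 ] S [ 0.5465 -0.1143  0.144 ] (array([ 0.5486, -0.1207,  0.1386]), np.float64(0.09481317083374106), np.float64(0.06714973423123115))
tip FK red cent [0.6108 0.0457 0.2754] [[348.8591 145.8345]] [[299.5747 130.3257]]
attempt to get argmax of an empty sequence
seen [299.8333 130.6667]
[ -95.1     -7.2   -134.7      0.61    -0.185    0.055]
```

```bash
python3 -m crank '[[-20,-7,-28,0.12,-0.036,0.011],[-40,-7,-56,0.24,-0.072,0.022],[-60,-7,-84,0.36,-0.108,0.033],[-80,-7,-112,0.48,-0.144,0.044],[-95,-7,-134,0.6,-0.178,0.055],[-95,-7,-134,0.61,-0.18,0.055],[-95,-7,-134,0.61,-0.18,0.055],[-95,-7,-134,0.61,-0.18,0.055],[-95,-7,-134,0.61,-0.18,0.055]]' 255
cat >> h.py <<'E'
yaw=.153;M=np.array([.547,-.118,.144]);cx=np.array([np.cos(yaw),np.sin(yaw),0]);cy=np.array([-np.sin(yaw),np.cos(yaw),0]);a=np.cos(np.radians(35))*cy+np.array([0,0,np.sin(np.radians(35))])
RT=frame(cx,np.cross(a,cx))
def ins(d,G=.042): return M+(G+d)*a+.019*RT.as_matrix()[:,1]   # TCP with the collar d from the mouth
def gauge(G=.042):
    s=env.state();m=Ro.from_quat(s["eef_rot"]).as_matrix(); o=s["tcp_pos"]-.019*m[:,1]-G*m[:,2]; return o,-m[:,2]
E
python3 - <<'E'
from h import *
s=env.state();print(s["q"],s["ft_force"])
print("to d=190",rel(ins(.19),RT),"to 140",rel(ins(.14),RT),"to 0",rel(ins(0),RT))
T,S=V("top"),V("side")
o,u=gauge();tip=o+.1242*u;print(o,u,"tip",T.proj(tip),S.proj(tip))
for v in(T,S):
    p=v.proj(tip)[0].astype(int)
    try: print("seen",cen(v.blob((0,120,90),(8,255,255),(p[0]-10,p[1]-10,p[0]+10,p[1]+10))))
    except Exception as e: print("no")
print("mouth proj",T.proj(M),S.proj(M))
z=lambda a:cv2.resize(a,(400,300),interpolation=cv2.INTER_CUBIC)
cv2.imwrite("pics/v5.png",np.hstack([z(T.f[120:240,350:510,::-1]),z(S.f[60:180,250:410,::-1])]))
E
```

```text
t: 8.65
tcp_pos: [0.5165, 0.0832, 0.2626]
eef_rot: [-0.46, -0.037, 0.069, 0.884]
ft_force: [0.1, -0.4, -1.6]
finger_gap: 0.177
[ 1.0138  0.6295 -1.163   1.7956 -0.0426  1.1157  0.0967] [ 0.1409 -0.3599 -1.5869]
to d=190 [-0.5   -0.5   -2.7   -0.     0.005 -0.001] to 140 [ -0.7    -0.5   -52.7    -0.      0.005  -0.001] to 0 [  -1.4     -0.6   -192.7     -0.       0.005   -0.001]
[0.5238 0.0383 0.2542] [ 0.1299 -0.809  -0.5733] tip [[396.0619 186.3075]] [[339.893  140.5815]]
no
no
mouth proj [[416.0567 185.9356]] [[344.0768 139.4513]]
```

View pics/v5.png

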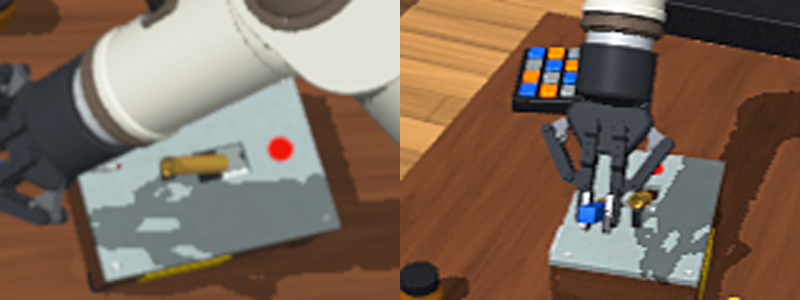

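The top view shows the tube clear, with its mouth end near (416,187), the pad at (462,179.6) and the tip just visible at (397,187). Refining laterally from this frame.

```bash
python3 - <<'E'
from h import *
T=V("top")
p=cen(T.blob((0,180,120),(6,255,255),(440,165,480,195)));P=T.plane(p,.1);print("pad",p,P,"-> lid centre",P[:2]+.085*cy[:2],"mouth x at y=-.118:",(P+.085*cy)+cy*((-.118-(P+.085*cy)[1])/cy[1]))
m=T.blob((12,110,70),(28,255,255),(408,175,450,200));
for x in range(411,446,3):
    y=np.nonzero(m[:,x])[0]
    if len(y): print(x,y.min(),y.max(),end="; ")
print(T.proj([M+d*a for d in(0,-.03,-.085)]).tolist())
r=T.hsv[180:194,392:402]; print(cen(T.blob((0,100,80),(10,255,255),(385,180,404,195))))
o,u=gauge();print(T.proj([o+.120*u,o+.124*u,o+.13*u]).tolist())
cv2.imwrite("pics/v6.png",cv2.resize(T.f[170:205,380:450,::-1],(700,350),interpolation=cv2.INTER_CUBIC))
E
```

```text
pad [461.8033 179.1148] [ 0.5675 -0.2466  0.1   ] -> lid centre [ 0.5545 -0.1626] mouth x at y=-.118: [ 0.5476 -0.118   0.1   ]
417 183 190; 420 183 189; 423 183 188; 426 183 188; 429 182 188; 432 182 189; 435 181 188; 438 182 187; [[416.05674414263535, 185.93561620372054], [424.1540714183691, 185.547822088119], [438.20732635070993, 184.87478895234082]]
[397. 186.]
[[394.9303313015838, 186.36614983468564], [396.14027322390825, 186.30191217444354], [397.9426291115241, 186.2062223541242]]
```

View pics/v6.png

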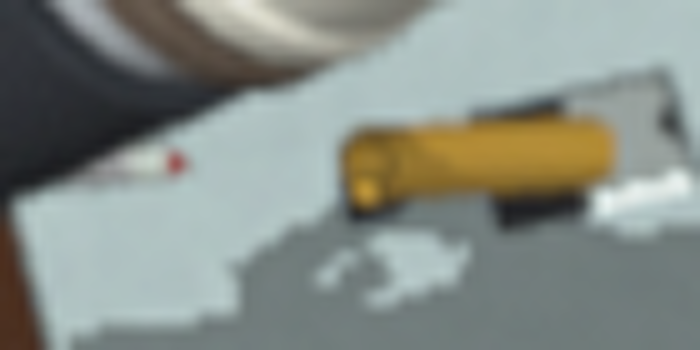

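The axis and mouth agree with the prediction to about 0.5 px, roughly 1 mm. Moving in so the tip passes the mouth, then slowly with the force watched.

```bash
python3 -m crank '[[-1,-0.5,-30,0,0.005,0],[-1,-0.5,-45,0,0.005,0],[-1,-0.5,-53,0,0.005,0],[-1,-0.5,-58,0,0.005,0],[-1,-0.5,-63,0,0.005,0],[-1,-0.5,-68,0,0.005,0],[-1,-0.5,-73,0,0.005,0],[-1,-0.5,-78,0,0.005,0],[-1,-0.5,-78,0,0.005,0]]' 255
python3 - <<'E'
from h import *
o,u=gauge();print((o-M)@np.c_[cx,np.cross(a,cx),a]*1e3, "to 0",rel(ins(0),RT)); s=env.state();print(RT.inv().apply(s["ft_force"]))
E
```

```text
t: 9.7
tcp_pos: [0.5259, 0.0166, 0.2174]
eef_rot: [-0.46, -0.034, 0.066, 0.885]
ft_force: [0.1, -0.3, -1.8]
finger_gap: 0.178
[ -0.5826  -0.9633 111.748 ] to 0 [   0.9      0.9   -111.8     -0.001   -0.005    0.001]
[ 0.0441  1.314  -1.2543]
```

```bash
python3 -m crank '[[0.5,0.5,-8,0,-0.003,0],[0.5,0.5,-16,0,-0.005,0],[0.5,0.5,-24,0,-0.005,0],[0.5,0.5,-32,0,-0.005,0],[0.5,0.5,-40,0,-0.005,0],[0.5,0.5,-40,0,-0.005,0]]' 255
python3 - <<'E'
from h import *
o,u=gauge();print((o-M)@np.c_[cx,np.cross(a,cx),a]*1e3, "to 0",rel(ins(0),RT)); s=env.state();print(RT.inv().apply(s["ft_force"]),RT.inv().apply(s["wrist_torque"]))
E
```

```text
t: 10.3
tcp_pos: [0.5312, -0.0163, 0.1935]
eef_rot: [-0.46, -0.035, 0.067, 0.885]
ft_force: [0.2, -0.8, -2.0]
finger_gap: 0.181
[-0.1564 -0.4833 70.73  ] to 0 [  0.2     0.5   -70.7    -0.001  -0.001   0.002]
[ 0.0916  1.1908 -1.8585] [-0.8343  0.0021  0.0159]
```

```bash
python3 -m crank '[[0,0.5,-10,0,0,0],[0,0.5,-20,0,0,0],[0,0.5,-30,0,0,0],[0,0.5,-40,0,0,0],[0,0.5,-50,0,0,0],[0,0.5,-58,0,0,0],[0,0.5,-58,0,0,0]]' 255
python3 - <<'E'
from h import *
o,u=gauge();print((o-M)@np.c_[cx,np.cross(a,cx),a]*1e3, "to 0",rel(ins(0),RT)); s=env.state();print(RT.inv().apply(s["ft_force"]),RT.inv().apply(s["wrist_torque"]))
E
```

```text
t: 11.0
tcp_pos: [0.5384, -0.0628, 0.1598]
eef_rot: [-0.46, -0.035, 0.067, 0.885]
ft_force: [-0.3, 0.2, -1.3]
finger_gap: 0.18
[-0.1413  0.1039 12.8225] to 0 [  0.1    -0.1   -12.8    -0.001  -0.001   0.002]
[-0.2302  1.2005 -0.5675] [-0.7818  0.038   0.0585]
```

Free sliding. Now the last part in small steps until the force shows contact.

```bash
python3 -m crank '[[0,0,-3,0,0,0],[0,0,-6,0,0,0],[0,0,-9,0,0,0],[0,0,-11,0,0,0],[0,0,-11,0,0,0]]' 255
python3 - <<'E'
from h import *
o,u=gauge();print((o-M)@np.c_[cx,np.cross(a,cx),a]*1e3); s=env.state();print(RT.inv().apply(s["ft_force"]),RT.inv().apply(s["wrist_torque"]))
E
python3 -m crank '[[0,0,-1.5,0,0,0],[0,0,-3,0,0,0],[0,0,-3,0,0,0],[0,0,-3,0,0,0]]' 255
python3 - <<'E'
from h import *
o,u=gauge();print((o-M)@np.c_[cx,np.cross(a,cx),a]*1e3); s=env.state();print(RT.inv().apply(s["ft_force"]),RT.inv().apply(s["wrist_torque"]))
E
```

```text
t: 11.5
tcp_pos: [0.5398, -0.0705, 0.1544]
eef_rot: [-0.46, -0.036, 0.067, 0.885]
ft_force: [-0.8, -0.6, -0.9]
finger_gap: 0.174
[0.157  0.0614 3.2742]
[-0.8798  0.487  -0.9357] [-0.8335  0.0047 -0.0077]
t: 11.9
tcp_pos: [0.5402, -0.0727, 0.1528]
eef_rot: [-0.46, -0.036, 0.068, 0.885]
ft_force: [0.4, 0.1, -1.4]
finger_gap: 0.174
[0.1886 0.1065 0.5969]
[ 0.3924  1.1352 -0.7688] [-0.7417  0.0174 -0.0219]
```

```bash
for i in 1 2; do python3 -m crank '[[0,0,-1,0,0,0],[0,0,-2,0,0,0],[0,0,-2,0,0,0],[0,0,-2,0,0,0]]' 255
python3 - <<'E'
from h import *
o,u=gauge();print((o-M)@np.c_[cx,np.cross(a,cx),a]*1e3); s=env.state();print(RT.inv().apply(s["ft_force"]),RT.inv().apply(s["wrist_torque"]))
E
done
```

```text
t: 12.3
tcp_pos: [0.5404, -0.0736, 0.1521]
eef_rot: [-0.46, -0.036, 0.068, 0.885]
ft_force: [-0.9, 1.8, 1.2]
finger_gap: 0.173
[ 0.2811  0.2037 -0.6052]
[-0.6372  0.0859  2.2245] [-0.1009 -0.0164  0.1606]
t: 12.7
tcp_pos: [0.5403, -0.0735, 0.152]
eef_rot: [-0.458, -0.037, 0.069, 0.885]
ft_force: [-3.6, 5.0, 7.0]
finger_gap: 0.175
[ 0.3357  0.3919 -0.657 ]
[-2.7489 -2.5498  8.5058] [0.9804 0.09   0.382 ]
```

Stopped at -0.65 mm from the estimate with the axial force rising: the collar is at the mouth. One firmer push and hold, with a look to check.

```bash
python3 -m crank '[[0,0,-2,0,0,0],[0,0,-2,0,0,0],[0,0,-2,0,0,0],[0,0,-2,0,0,0],[0,0,-2,0,0,0]]' 255
python3 - <<'E'
from h import *
o,u=gauge();print((o-M)@np.c_[cx,np.cross(a,cx),a]*1e3,"angle",np.arccos(-u@a)); s=env.state();print(RT.inv().apply(s["ft_force"]))
T,S=V("top"),V("side");z=lambda a:cv2.resize(a,(400,300),interpolation=cv2.INTER_CUBIC)
cv2.imwrite("pics/v7.png",np.hstack([z(T.f[140:230,370:490,::-1]),z(S.f[90:180,280:400,::-1])]))
E
```

```text
t: 13.2
tcp_pos: [0.5403, -0.0735, 0.1519]
eef_rot: [-0.457, -0.037, 0.069, 0.886]
ft_force: [-4.1, 7.0, 12.2]
finger_gap: 0.176
[ 0.3994  0.5817 -0.7101] angle 0.0077030254726602855
[-3.0245 -5.6179 13.1685]
```

View pics/v7.png

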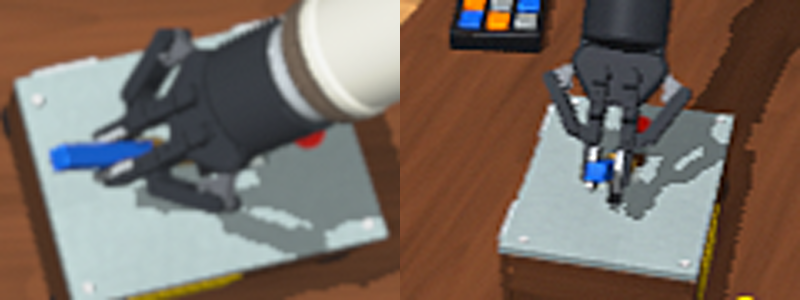

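The pictures show the gauge seated in the tube, handle along the tube axis, with the lid flat. The angle is 0.008 rad. Drawing it out along the axis.

```bash
python3 -m crank '[[0,0,5,0,0,0],[0,0,12,0,0,0],[0,0,22,0,0,0],[0,0,32,0,0,0],[0,0,44,0,0,0],[0,0,56,0,0,0],[0,0,68,0,0,0],[0,0,80,0,0,0],[0,0,92,0,0,0],[0,0,104,0,0,0],[0,0,116,0,0,0],[0,0,128,0,0,0],[0,0,140,0,0,0],[0,0,152,0,0,0],[0,0,170,0,0,0],[0,0,195,0,0,0],[0,0,195,0,0,0],[0,0,195,0,0,0]]' 255
python3 - <<'E'
from h import *
o,u=gauge();print((o-M)@np.c_[cx,np.cross(a,cx),a]*1e3)
# final: gauge level pointing -y, tip over card at z .115
tipT=np.array([.453,.1955,.115]);x=frame([1,0,0],[0,0,-1]);m=x.as_matrix()
tcp=tipT+(.130+.042)*m[:,2]+.019*m[:,1];print(tcp,rel(tcp,x),rel(tcp+[0,0,.15],x));print(env.state()["q"])
E
```

```text
t: 15.1
tcp_pos: [0.5161, 0.0816, 0.2622]
eef_rot: [-0.46, -0.037, 0.068, 0.884]
ft_force: [0.1, -0.9, -1.9]
finger_gap: 0.173
[  0.0501   0.0171 191.2813]
[0.453  0.3675 0.096 ] [-18.5   303.7   144.2    -0.609   0.152  -0.045] [-18.1   180.7   230.2    -0.609   0.152  -0.045]
[ 1.0177  0.6289 -1.1635  1.7974 -0.0424  1.1146  0.0983]
```

```bash
python3 -m crank '[[-3,30,38,-0.1,0.025,-0.007],[-6,60,76,-0.2,0.05,-0.015],[-9,90,114,-0.3,0.075,-0.022],[-12,120,152,-0.4,0.1,-0.03],[-15,150,190,-0.5,0.125,-0.037],[-18,180,230,-0.609,0.152,-0.045],[-18,180,230,-0.609,0.152,-0.045],[-18,180,230,-0.609,0.152,-0.045],[-18,220,202,-0.609,0.152,-0.045],[-18,255,178,-0.609,0.152,-0.045],[-18,290,154,-0.609,0.152,-0.045],[-18,303,144,-0.609,0.152,-0.045],[-18,303,144,-0.609,0.152,-0.045],[-18,303,144,-0.609,0.152,-0.045],[-18,303,144,-0.609,0.152,-0.045],[-18,303,144,-0.609,0.152,-0.045]]' 255
python3 - <<'E'
from h import *
o,u=gauge();print("tip FK",o+.13*u,u,env.state()["q"])
T,S=V("top"),V("side");tip=o+.1242*u;ps=[]
for v in(T,S):
    q=v.proj(tip)[0];p=q.astype(int)
    try: c=cen(v.blob((0,120,90),(8,255,255),(p[0]-15,p[1]-15,p[0]+15,p[1]+15)));ps.append(c);print("pred",q,"seen",c)
    except Exception: print("no",q)
if len(ps)==2: print(tri(T,S,*ps))
ls=quad(S.blob((80,8,90),(115,70,255),(295,80,400,200)));print("lid side",ls.tolist())
cv2.imwrite("pics/v8.png",np.hstack([T.f[100:300,200:520,::-1],S.f[80:280,180:500,::-1]]))
E
```

```text
t: 16.7
tcp_pos: [0.4555, 0.367, 0.0981]
eef_rot: [-0.706, 0.0, -0.002, 0.708]
ft_force: [-0.5, 0.0, -0.6]
finger_gap: 0.174
tip FK [0.455  0.1949 0.1165] [-0.0032 -1.     -0.0035] [-0.1545  0.6414 -0.7609  1.8167  0.5513  0.904  -1.171 ]
no [286.1097 234.2176]
pred [333.7125 230.9591] seen [333.25  230.875]
lid side [[380.0, 125.0], [368.0, 174.0], [344.0, 170.0], [354.0, 121.0]]
```

View pics/v8.png

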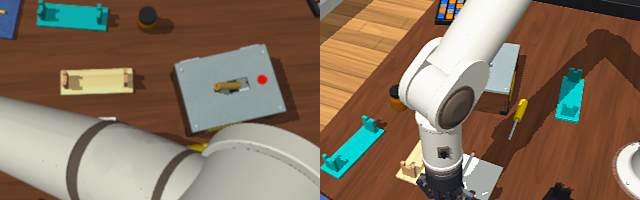

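The lid is still flat, the jar has not moved, and the tip in the side view is within 0.5 px of where the arm pose puts it, over the card. Letting it settle, then handing in.

```bash
python3 -m crank '[[0,0,0,0,0,0],[0,0,0,0,0,0],[0,0,0,0,0,0],[0,0,0,0,0,0],[0,0,0,0,0,0],[0,0,0,0,0,0],[0,0,0,0,0,0],[0,0,0,0,0,0]]' 255
python3 - <<'E'
from h import *
o,u=gauge();print("tip",o+.13*u,"tilt",u[2],"qvel",abs(env.state()["qvel"]).max())
T=V("top");p=cen(T.blob((0,180,120),(6,255,255),(440,165,480,195)));print("pad px",p)
print(env.sign_off())
E
```

```text
t: 17.6
tcp_pos: [0.4542, 0.3659, 0.0958]
eef_rot: [-0.707, 0.001, -0.0, 0.708]
ft_force: [-0.4, -0.3, -2.3]
finger_gap: 0.175
tip [0.4538 0.1939 0.1146] tilt -0.0013075512423345037 qvel 0.0017236408272423768
pad px [461.7742 179.1774]
the job is handed in; nothing more can be done
None
```

I carried out the whole job and handed it in at about 17.6 s. `sign_off` gave no verdict, so the results below are my own checks.

- **Lid:** I pressed it onto its stop, with about 35 N on the pad at 0.100 m. At the end the pad was still where it had been with the lid shut, to within 0.1 px.
- **Insertion:** I slid the rod down the tube without jamming until the collar stopped. The axial force was about 13 N, 0.7 mm from the estimated mouth, at 0.008 rad to the tube's axis. I then drew the gauge straight out.
- **Final hold:** The gauge is held level (0.001 rad) and still. The arm pose puts the tip at (0.454, 0.194, 0.115) m, within about 5 mm of the card's centre in both cameras. The side view agreed to 0.5 px.

**Checks that failed or disagreed:**
- The top camera could not see the tip in the final pose because the arm was in the way.
- My first two-view estimate of the hinge was about 6 mm off in x. I replaced it with the top-view measurement of the shut lid before inserting.
- I checked the jar and screwdriver at the end only by eye in the last picture, and did not check the spare module. The arm did not go near any of them.

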